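Find the clear shim gap with a feeler blade

TASK

Take the feeler blade from its wooden stand and use it to test the four shim gaps in the top of the metal gap fixture: three of them are blocked deep inside where you cannot see it, one is clear, and the slotted plate sits a few millimetres off its nominal place. Slide the blade in gently by feel, never pressing on the fixture with more than 25 N, back out wherever it jams, and leave the blade pushed fully home in the clear gap, its handle seated on the fixture. Do not disturb the thread spool and the small brown bottle.

Things in the scene. Friction and masses are not known exactly. Their poses are not given: they have to be found in the camera images.
- feeler: The feeler blade: flat steel blade 24 mm wide (x), 4 mm thick (y), 36 mm long, its last 7 mm tapering to 1.6 mm at the tip, below a grey handle 30 mm (x) by 13 mm (y) by 50 mm tall; 80 g. Origin at the blade's lower tip, z up to the handle. Starts upright in the stand, its handle resting on the stand; grip it across the handle's 13 mm. A half turn about z makes no difference.
- feeler_shoulder (a point): Centre of the flat underside of the feeler's handle (the shoulder), 36 mm above the tip; axes as the feeler's. It sits on the fixture's top when the blade is home.
- blade_stand: The small wooden stand, fixed, 80 x 60 mm and 48 mm high, with a loose slot (31 x 9 mm) in its top that holds the blade. Origin at the centre of its underside, z up; the slot's length is along its x. Behind it, towards the fixture, a toggle clamp on a wooden board stands fixed, its red lever about 140 mm high: carry the blade over or round it.
- gap_fixture: The metal gap fixture, bolted down: dark box with a bright 12 mm top plate, 60 mm (x; 84 mm over its feet) by 172 mm (y), 58 mm high, with four alike slots in a row along y, 38 mm apart; each 32.8 mm (x) by 6.4 mm (y). Origin at the centre of its underside, z up. Which gap is clear changes from start to start.
- gap_1 (a point): Nominal centre of the mouth of gap 1, fixed to the fixture's box (first, at the +y end; y = 57 mm in the fixture's frame), level with the top face; the real slot lies up to 4.5 mm to +y or -y of it, as the plate is set. Axes as the fixture's. In every gap a sprung wiper in the slot's +y side, 3 to 10 mm deep, rubs on the blade: entering and sliding takes a push of up to 5 N to enter and 1 to 2 N to slide on.
- gap_2 (a point): Nominal centre of the mouth of gap 2, fixed to the fixture's box (second; y = 19 mm in the fixture's frame), level with the top face; the real slot lies up to 4.5 mm to +y or -y of it, as the plate is set. Axes as the fixture's. In a blocked gap (any of the four) the blade meets a springy stop 14 to 20 mm deep, which yields about 1 mm for each 2.5 N and goes solid 9 mm further down.
- gap_3 (a point): Nominal centre of the mouth of gap 3, fixed to the fixture's box (third; y = -19 mm in the fixture's frame), level with the top face; the real slot lies up to 4.5 mm to +y or -y of it, as the plate is set. Axes as the fixture's. In the clear gap (any of the four) only the wiper's rubbing is felt until the shoulder seats, the tip 36 mm below the mouth. The top plate lies on rubber pads that give 1 mm for each 8 N.
- gap_4 (a point): Nominal centre of the mouth of gap 4, fixed to the fixture's box (fourth, at the -y end; y = -57 mm in the fixture's frame), level with the top face; the real slot lies up to 4.5 mm to +y or -y of it, as the plate is set. Axes as the fixture's. The top plate was set by hand along y: it stays put, but all four slots are off their nominal places by the same amount and way, which the state does not show; a blade that misses the slot stops on the plate's face.
- spool: Red thread spool, loose, 42 mm across and 51 mm high, standing between stand and fixture; a bystander. Origin at the centre of its underside.
- bottle: Small brown bottle with a black cap, loose, 36 mm across and 84 mm high, standing behind the fixture; a bystander. Origin at the centre of its underside.
Things that resemble listed ones, but are neither listed nor needed, are in the scene too. There is more than one size of the feeler; the job needs the smaller.

How it is judged:
On the way, in this order (a step that is already met when the one before it is completed fails the run):
1. the blade is drawn clear of its stand (z of feeler in the frame of blade_stand above 0.052 m), for 0.1 s.
2. the blade is slid some way into one of the gaps (((z of feeler in the frame of gap_1 below -0.006 m and horizontal distance between feeler and gap_1 below 0.01 m) or (z of feeler in the frame of gap_2 below -0.006 m and horizontal distance between feeler and gap_2 below 0.01 m) or (z of feeler in the frame of gap_3 below -0.006 m and horizontal distance between feeler and gap_3 below 0.01 m) or (z of feeler in the frame of gap_4 below -0.006 m and horizontal distance between feeler and gap_4 below 0.01 m))), for 0.1 s.
At the end, for the whole second after the job is handed in: The feeler stands upright (within 0.15 rad) and at rest, fully home in one gap: its shoulder within 3 mm of the fixture's top face and within 9 mm sideways of the gap's nominal centre (only the clear gap lets it go that deep) (((z of feeler_shoulder in the frame of gap_1 between -0.004 and 0.003 m and horizontal distance between feeler_shoulder and gap_1 below 0.009 m) or (z of feeler_shoulder in the frame of gap_2 between -0.004 and 0.003 m and horizontal distance between feeler_shoulder and gap_2 below 0.009 m) or (z of feeler_shoulder in the frame of gap_3 between -0.004 and 0.003 m and horizontal distance between feeler_shoulder and gap_3 below 0.009 m) or (z of feeler_shoulder in the frame of gap_4 between -0.004 and 0.003 m and horizontal distance between feeler_shoulder and gap_4 below 0.009 m)) and angle between feeler's own z axis and vertical below 0.15 rad and linear speed of feeler below 0.02 m/s); the robot touches nothing.
It fails at once if the gap fixture is pressed with more than 25 N (contact force between gap_fixture and anything else above 25 N).
It fails at once if the thread spool is disturbed (moved by more than 30 mm or tipped) (distance of spool from where it was at the start of the episode above 0.03 m or angle between spool's own z axis and vertical above 0.6 rad).
It fails at once if the brown bottle is disturbed (moved by more than 30 mm or tipped) (distance of bottle from where it was at the start of the episode above 0.03 m or angle between bottle's own z axis and vertical above 0.6 rad).
It also fails if it takes over 64 s, if anything falls off the work surface, if the arm or the gripper's body presses on something with over 40 N, if the wrist force passes 120 N, or if a joint passes its speed limit or range.

ROBOT

A 6-joint arm with a two-finger parallel gripper is mounted at the origin on a cart in front of the work surface, level with it; the furniture and walls round the work are solid. World frame = base frame: x ahead of the robot, y to its left, z up, the work surface at z = 0. Lengths are in m, angles in rad, forces in N, time in s.
With the tool pointing down it reaches from about 0.325 to 1 m from the base axis. Payload 5.1 kg.
Tool frame: the origin (TCP) lies at the very end of the fingers, on their centre line; the grasp point (between the pads) lies 19 mm behind it (grasp_offset is the distance from the TCP to the grasp point, in m); z points along the fingers, y is the direction in which the jaws open and shut (so a half turn about z gives the same grasp; the last joint's range is limited). The gripper opens to 85 mm and grips with 20 to 120 N. Pads are 22 mm wide; open, the fingers measure 114 mm over their backs; the gripper's body (76 mm by 85 mm) begins 54 mm behind the grasp point. The pads swing forward as they close: fully open they stand 13 mm farther back than shut.
Start: joints at [-1.412, 0.124, 1.65, -0, 1.367, -0.083], TCP at [0.156, -0.631, 0.231] pointing down, gripper open.
Joint ranges: [-2.61, 2.61], [-1.02, 2.33], [0.03, 2.71], [-1.35, 4.49], [0.32, 2.68], [-2.91, 2.91]. Speed limits (rad/s): [2.57, 2.57, 3.14, 3.14, 3.14, 3.14].

INTERFACE

Orientations are given as [roll, pitch, yaw] about the fixed x, y, z axes, in that order (R = Rz(yaw) Ry(pitch) Rx(roll)).
In Python, from bench import * gives the robot as it stands.
- The arm moves only by the tool jog_arm, never from a script. Its argument "rows" is a list that holds one entry, the list of rows, each a list of 7 numbers: the gripper's target within -1 to 1 (shut at 1, half-way at 0, fully open at -1), then the shift along the tool's x, y, z in m, then the turn, a rotation vector about the tool's x, y, z in rad. In form: [[[hand, dx, dy, dz, rx, ry, rz], ...]]. A call has 1 to 20 rows; each row shifts and turns the commanded pose from where the row before left it, along the tool's axes as they then stand; what a row does not reach is not made up. A row lasts 1/12 s, in which the tool goes at most 41.7 mm and 7.16 degrees, less where a joint would pass 70% of its speed; a pose out of reach is approached as far as the arm can. A call is refused whole if a number of a shift passes 0.0417 or a number of a turn 0.125, either way. A call with a gripper value outside its range is refused whole. The fingers move at their own pace and stop on an object; "squeeze" is the grip in N (left out, the last holds). Time passes only in rows, so rows that do not move let the fingers close. It gives the time, the measured TCP pose, the force and the opening at its end, in the units of the state.
- observe(): the state, without advancing time (a new reading comes with each control period).
- camera(name): name is "side" or "top"; returns a dict with "image" (420x560x3 uint8, red, green, blue), "fovy" (degrees; the focal length in pixels is half the picture's height over the tangent of half this angle, whatever the lens; pixels are square), "cx", "cy" (the principal point, pixels), "D" ([k1, k2, p1, p2, k3] as OpenCV has them; the pictures are not rectified), "T" (4x4, takes a point from camera to world coordinates). Camera axes: x right, y down, z forward; pixel columns grow to the right and rows downward; lengths in m; the calibration is good to about 2 mm. A picture is of the moment at which its call begins. There is no depth.
- close_job(): hands the job in, once; it reports no verdict.
The state is a dict: "time": time; "joints": joint angles; "qd": joint speeds; "joint_torque": joint torques, N m; "eef_pos": TCP position; "tool_rot": TCP orientation; "wrist_force": force on the tool from outside, world axes, zero at the start; "moment": the same for the moment, N m; "opening": finger opening in m.
Only numpy, scipy, OpenCV 4.12 (cv2) and the standard library are available. Lean on these libraries where they do the work, as an engineer would, in place of code of your own. Each camera call takes 0.05 s, during which the arm holds its last target. There are 200 camera calls.

## Working session

There is one attempt and no reset: what is moved stays moved. The work goes in short steps, Python scripts to look and compute and a tool call to move; the robot and the scene stay as the last step left them, time stands still between calls to the robot, and variables do not carry over. Pictures are saved under pics/ and viewed, about 8 in all and at most 12, crops included, and the job is handed in when it is done.

Besides the shell and the picture viewer there is one more tool, called after "Call:" as name(argument=value, ...) on one line, values as JSON. jog_arm: Moves the arm, as the interface text tells. Its arguments: {"type":"object","properties":{"rows":{"type":"array"},"squeeze":{"type":"number"}},"required":["rows"]}

```bash
mkdir -p pics
cat > h.py <<'E'
from bench import *
import numpy as np, cv2
def K(c):
    f=210/np.tan(np.radians(c["fovy"])/2); return np.array([[f,0,c["cx"]],[0,f,c["cy"]],[0,0,1.]])
def ray(c,px):
    p=cv2.undistortPoints(np.array(px,float).reshape(-1,1,2),K(c),np.array(c["D"],float)).reshape(-1,2)
    d=np.c_[p,np.ones(len(p))]@c["T"][:3,:3].T
    return c["T"][:3,3],d
def onz(c,px,z):
    o,d=ray(c,px); return o+d*((z-o[2])/d[:,2])[:,None]
def proj(c,P):
    T=np.linalg.inv(c["T"]); r=cv2.Rodrigues(T[:3,:3])[0]
    return cv2.projectPoints(np.array(P,float).reshape(-1,1,3),r,T[:3,3].copy(),K(c),np.array(c["D"],float))[0].reshape(-1,2)
def two(c1,p1,c2,p2):
    o1,d1=ray(c1,[p1]);o2,d2=ray(c2,[p2]);A=np.c_[d1[0],-d2[0]]
    s=np.linalg.lstsq(A,o2-o1,rcond=None)[0];a=o1+s[0]*d1[0];b=o2+s[1]*d2[0]
    return (a+b)/2,np.linalg.norm(a-b)
def save(im,n): cv2.imwrite("pics/"+n+".png",im[...,::-1])
E
python3 - <<'E'
from h import *
import pickle
cs={}
for n in("top","side"):
    c=camera(n);cs[n]=c;save(c["image"],n+"0");print(n,c["fovy"],c["cx"],c["cy"],c["D"],np.round(c["T"],3).tolist())
pickle.dump(cs,open("c0.pkl","wb"))
print(observe())
E
```

```text
top 48.89222289250966 281.1264990917776 216.56991805458114 [-0.07919124  0.          0.          0.          0.        ] [[-0.026, -0.983, 0.184, 0.339], [-0.999, 0.03, 0.021, -0.168], [-0.027, -0.184, -0.983, 1.104], [0.0, 0.0, 0.0, 1.0]]
side 43.54991402892927 279.57627667500077 207.61531915471207 [-0.0829942  0.         0.         0.         0.       ] [[0.997, -0.052, 0.059, 0.475], [-0.078, -0.61, 0.789, -1.041], [-0.005, -0.791, -0.612, 0.752], [0.0, 0.0, 0.0, 1.0]]
{'time': 0.1, 'joints': array([-1.41155246e+00,  1.24422126e-01,  1.65155300e+00, -4.32050461e-05,
        1.36751620e+00, -8.25862956e-02]), 'qd': array([ 0.00031644,  0.00011071, -0.00429442,  0.00127909,  0.00186175,
        0.00082627]), 'joint_torque': array([ 5.81568372e-06, -4.24931967e+01, -3.66654038e+01, -1.79105132e-04,
        3.94334755e-03, -1.46111688e-06]), 'eef_pos': array([ 0.15554134, -0.63053507,  0.23017825]), 'tool_rot': array([-3.13969696e+00, -1.14471638e-04,  2.41838814e-01]), 'wrist_force': array([-0.49580646, -0.76277264, -0.34398498]), 'moment': array([-0.01648562, -0.01847755,  0.01779125]), 'opening': 0.0854800995257337}
```

View pics/top0.png

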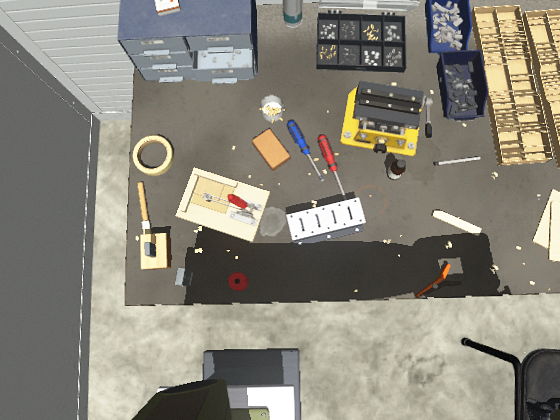

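View pics/side0.png

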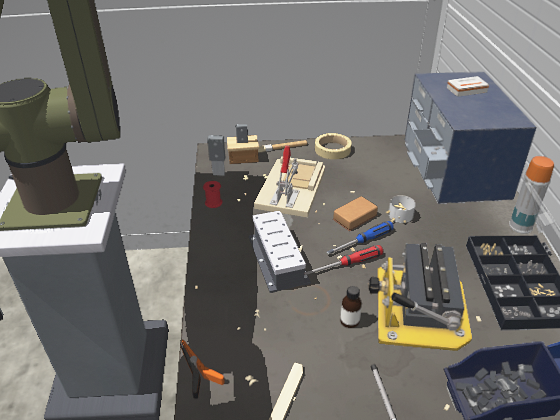

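Top picture: stand with blade at (150,247), a second grey blade-like thing at (183,277), fixture at (328,217), spool at (237,281), bottle at (397,167), toggle clamp at (225,203). In the side picture the feeler candidates are the grey handle in the wooden stand (242,133) and the bigger grey one at (217,150). The one in the wooden stand fits the description, so I'll check it in a crop.

Run:
```python
from h import *
import pickle
cs=pickle.load(open("c0.pkl","rb"))
a=cv2.resize(cs["top"]["image"][225:300,120:260],None,fx=5.7,fy=4*1.425/1.0,interpolation=cv2.INTER_CUBIC)[:, :800]
a=cv2.resize(cs["top"]["image"][225:300,125:258],(798,450)[0:2],interpolation=cv2.INTER_CUBIC)
b=cv2.resize(cs["side"]["image"][115:215,190:322],(396,300),interpolation=cv2.INTER_CUBIC)
t=cv2.resize(cs["top"]["image"][225:300,125:225],(400,300),interpolation=cv2.INTER_CUBIC)
f=cv2.resize(cs["top"]["image"][185:255,275:375],(400,280),interpolation=cv2.INTER_CUBIC)
s=cv2.resize(cs["side"]["image"][205:295,240:315],(336,280)[0:2],interpolation=cv2.INTER_CUBIC)
out=np.zeros((580,800,3),np.uint8);out[:300,:400]=t;out[:300,404:]=b;out[300:,:400]=f;out[300:,404:740]=s
save(out,"crop")
```

```text
(no output)
```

View pics/crop.png

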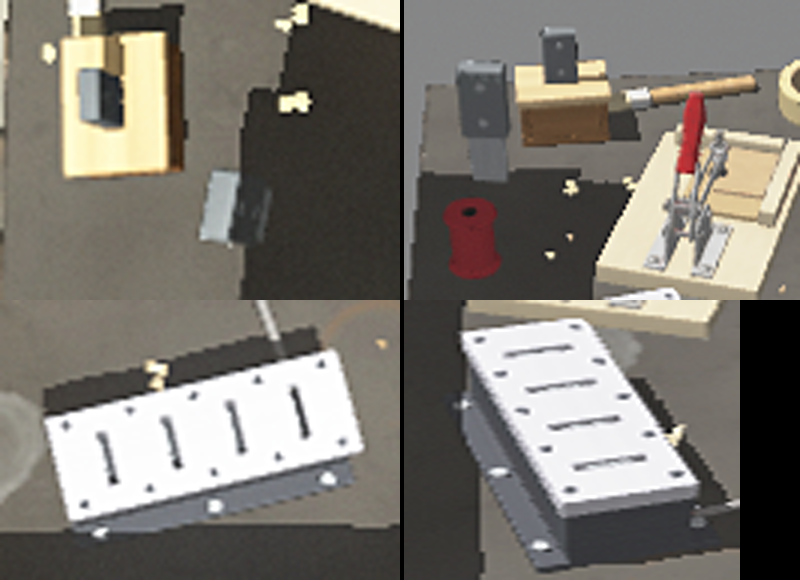

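The crop confirms it: the smaller feeler stands in the wooden stand (top px ≈148,249), the larger decoy stands free at (183,277). Gap slots are clearly visible. Now measuring.

Run:
```python
from h import *
import pickle
cs=pickle.load(open("c0.pkl","rb"));t=cs["top"];s=cs["side"]
def rect(c,m,z,off,tag):
    n,l,st,ce=cv2.connectedComponentsWithStats(m.astype(np.uint8))
    i=1+np.argmax(st[1:,4]);cn=max(cv2.findContours((l==i).astype(np.uint8),0,2)[0],key=cv2.contourArea).reshape(-1,2)+off
    w=onz(c,cn,z)[:,:2];r=cv2.minAreaRect((w*1000).astype(np.float32));print(tag,np.round(r[0],1),np.round(r[1],1),round(r[2],1));return r
# fixture plate
for nm,c,(x0,x1,y0,y1) in(("top",t,(275,375,185,255)),("side",s,(240,315,205,295))):
    im=c["image"][y0:y1,x0:x1].astype(int)
    m=im.min(2)>190; r=rect(c,m,.058,[x0,y0],nm+" plate")
    # slots: dark comps inside hull of plate
    cn=np.vstack(cv2.findContours(cv2.morphologyEx(m.astype(np.uint8),cv2.MORPH_OPEN,np.ones((3,3))),0,2)[0]);h=np.zeros(m.shape,np.uint8);cv2.fillConvexPoly(h,cv2.convexHull(cn),1)
    h=cv2.erode(h,np.ones((5,5)));d=((im.max(2)<165)&(h>0)).astype(np.uint8)
    n,l,st,ce=cv2.connectedComponentsWithStats(d)
    for i in range(1,n):
        if st[i,4]>12:
            g=im.max(2);ys,xs=np.nonzero(l==i);w=(255-g[ys,xs]);p=[np.average(xs,weights=w)+x0,np.average(ys,weights=w)+y0]
            P=onz(c,np.c_[xs+x0,ys+y0],.058)[:,:2];v=np.linalg.svd(P-P.mean(0))[2][0]
            print(st[i,4],np.round(p,1),np.round(onz(c,[p],.058)[0],4),"dir",np.degrees(np.arctan2(v[1],v[0])).round(1))
# stand top
im=t["image"];hsv=cv2.cvtColor(im,cv2.COLOR_RGB2HSV)
sub=hsv[225:275,135:172];m=(sub[...,2]>170)&(sub[...,1]>50);m=cv2.morphologyEx(m.astype(np.uint8),2,np.ones((3,3)));rect(t,m,.048,[135,225],"stand")
hc=np.array([[80,68],[103,70],[108,128],[83,125]])/4+[124.6,224.6]
P=onz(t,hc,.098);print("handle",P.round(4).tolist(),P.mean(0).round(4))
# side view handle top center: 
sc=np.array([[541,28],[563,27],[577,34],[553,36]])
print([ [round(190+(x-404)/3.,1),round(115+y/3.,1)] for x,y in sc])
print("handle side",onz(s,[[190+(x-404)/3.-.3,115+y/3.-.3] for x,y in sc],.098).mean(0).round(4))
print("spool",onz(t,[[237,281]],.051)[0].round(3),"big",onz(t,[[179,276]],.12)[0].round(3),"lever",onz(t,[[237,201]],.13)[0].round(3),"bottle",onz(t,[[399,160]],.084)[0].round(3))
# brightness profile rows of handle in top
print(im[240:260,142:160].mean(2).astype(int)[8])
```

```text
top plate [ 528.4 -246.9] [ 61.3 173.3] 12.3
22 [349.6 212.9] [ 0.5391 -0.3027  0.058 ] dir -169.9
22 [333.7 216.7] [ 0.5313 -0.2657  0.058 ] dir -169.5
21 [317.7 220.6] [ 0.5234 -0.2285  0.058 ] dir -167.7
24 [301.6 224.5] [ 0.5154 -0.1913  0.058 ] dir -166.8
81 [326.7 232.9] [ 0.4942 -0.2478  0.058 ] dir -78.1
side plate [ 529.1 -246.7] [ 64.1 174.3] 12.0
540 [295.8 227.9] [ 0.5696 -0.2173  0.058 ] dir -82.4
19 [279.4 244.1] [ 0.5323 -0.2641  0.058 ] dir -167.4
stand [466.9 138.2] [79.8 21.4] 1.1
handle [[0.4806, 0.1601, 0.098], [0.4791, 0.147, 0.098], [0.4466, 0.1434, 0.098], [0.4486, 0.1576, 0.098]] [0.4637 0.152  0.098 ]
[[np.float64(235.7), np.float64(124.3)], [np.float64(243.0), np.float64(124.0)], [np.float64(247.7), np.float64(126.3)], [np.float64(239.7), np.float64(127.0)]]
handle side [0.4672 0.1542 0.098 ]
spool [ 0.391 -0.04   0.051] big [0.401 0.076 0.12 ] lever [ 0.559 -0.052  0.13 ] bottle [ 0.654 -0.42   0.084]
[239 230 178 171 175 178 178 137  47  57  56  49  48  52 206 230 226 229]
```

Call:
jog_arm(rows=[[[0,0.023,-0.032,0,0,0,0],[0,0.023,-0.032,0,0,0,0],[0,0.023,-0.032,0,0,0,0],[0,0.023,-0.032,0,0,0,0],[0,0.023,-0.032,0,0,0,0],[0,0.023,-0.032,0,0,0,0],[0,0.023,-0.032,0,0,0,0],[0,0.023,-0.032,0,0,0,0],[0,0.023,-0.032,0,0,0,0],[0,0.023,-0.032,0,0,0,0],[0,0.023,-0.032,0,0,0,0],[0,0.023,-0.032,0,0,0,0],[0,0.023,-0.032,0,0,0,0],[0,0.023,-0.032,0,0,0,0],[0,0.023,-0.032,0,0,0,0],[0,0.023,-0.032,0,0,0,0],[0,0.023,-0.032,0,0,0,0],[0,0.023,-0.032,0,0,0,0],[0,0.023,-0.032,0,0,0,0],[0,0.023,-0.032,0,0,0,0]]], squeeze=60)

```text
time: 1.77
eef_pos: [0.449, 0.1026, 0.231]
tool_rot: [3.141, 0.0, 0.243]
wrist_force: [0.4, -0.7, 0.1]
opening: 0.0426
```

Call:
jog_arm(rows=[[[0,0,0,0,0,0,0.097],[0,0,0,0,0,0,0.097],[0,0.009,-0.025,0,0,0,0],[0,0.0095,-0.0242,0,0,0,0],[0,0,0,0.035,0,0,0],[0,0,0,0.035,0,0,0],[0,0,0,0.035,0,0,0],[0,0,0,0,0,0,0]]])

```text
time: 2.43
eef_pos: [0.4594, 0.1495, 0.1182]
tool_rot: [3.139, 0.015, 0.048]
wrist_force: [-2.1, -0.2, -1.2]
opening: 0.0426
```

Run:
```python
from h import *
t=camera("top");s=camera("side");o=observe();print(o["eef_pos"],o["tool_rot"])
tp=proj(t,[o["eef_pos"]]);sp=proj(s,[o["eef_pos"]]);print(tp,sp)
a=cv2.resize(t["image"][215:285,110:210],(400,280),interpolation=cv2.INTER_CUBIC)
b=cv2.resize(s["image"][75:175,185:285],(400,400),interpolation=cv2.INTER_CUBIC)
out=np.zeros((400,800,3),np.uint8);out[:280,:400]=a;out[:,400:]=b
save(out,"appr")
```

```text
[0.46397789 0.15024176 0.12523569] [3.14105211 0.00364482 0.0478257 ]
[[144.90969584 247.43418026]] [[239.43302815 116.3824953 ]]
```

View pics/appr.png

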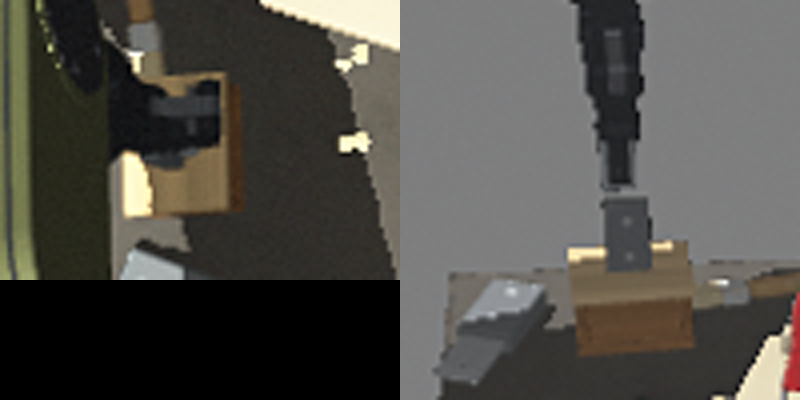

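The gripper is over the handle, about 4 mm short in x. The free-standing decoy (top px ≈150,280 in the crop) looks to be tipping, and I haven't touched it. Next I'll shift, descend and grip.

Call:
jog_arm(rows=[[[0,0.004,-0.002,0,0,0,0],[0,0,0,0.02,0,0,0],[0,0,0,0.02,0,0,0],[0,0,0,0.018,0,0,0],[0,0,0,0.01,0,0,0],[0,0,0,0,0,0,0],[0,0,0,0,0,0,0],[1,0,0,0,0,0,0],[1,0,0,0,0,0,0],[1,0,0,0,0,0,0],[1,0,0,0,0,0,0],[1,0,0,0,0,0,0],[1,0,0,0,0,0,0],[1,0,0,0,0,0,0]]])

```text
time: 3.7
eef_pos: [0.4704, 0.1547, 0.0602]
tool_rot: [-3.137, -0.004, 0.047]
wrist_force: [-0.4, 6.4, 0.8]
opening: 0.0126
```

Run:
```python
from h import *
o=observe();print({k:np.round(o[k],4).tolist() for k in("eef_pos","tool_rot","wrist_force","moment","opening")})
t=camera("top");s=camera("side")
a=cv2.resize(t["image"][215:295,110:250],(560,320),interpolation=cv2.INTER_CUBIC)
b=cv2.resize(s["image"][100:200,185:245],(240,400),interpolation=cv2.INTER_CUBIC)
out=np.zeros((400,800,3),np.uint8);out[:320,:560]=a;out[:,560:]=b
save(out,"grip")
```

```text
{'eef_pos': [0.4704, 0.1547, 0.0602], 'tool_rot': [-3.1371, -0.0038, 0.0468], 'wrist_force': [-0.4448, 6.3588, 0.8267], 'moment': [1.2473, -0.0091, -0.05], 'opening': 0.0126}
```

View pics/grip.png

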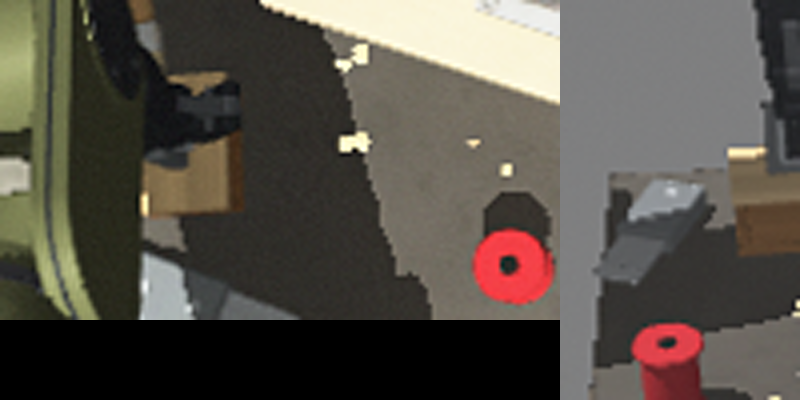

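Call:
jog_arm(rows=[[[1,0,-0.002,-0.004,0,0,0],[1,0,0,-0.008,0,0,0],[1,0,0,-0.012,0,0,0],[1,0,0,-0.016,0,0,0],[1,0,0,-0.02,0,0,0],[1,0,0,-0.02,0,0,0],[1,0,0,-0.02,0,0,0],[1,0,0,-0.02,0,0,0],[1,0,0,-0.02,0,0,0],[1,0,0,-0.015,0,0,0],[1,0,0,-0.01,0,0,0],[1,0,0,0,0,0,-0.081],[1,0,0,0,0,0,-0.081],[1,0,0,0,0,0,0],[1,0,0,0,0,0,0]]])

```text
time: 5.05
eef_pos: [0.4687, 0.1545, 0.2235]
tool_rot: [3.141, 0.0, 0.208]
wrist_force: [-0.2, -0.8, -1.0]
opening: 0.0121
```

Run:
```python
from h import *
o=observe();print({k:np.round(o[k],4).tolist() for k in("eef_pos","tool_rot","wrist_force","moment","opening")})
y=o["tool_rot"][2];d=np.array([.5154,-.1913])-o["eef_pos"][:2];print(d, d@[np.cos(y),np.sin(y)], d@[np.sin(y),-np.cos(y)])
```

```text
{'eef_pos': [0.4687, 0.1545, 0.2235], 'tool_rot': [3.1414, 0.0001, 0.2077], 'wrist_force': [-0.2479, -0.8219, -0.9902], 'moment': [0.0294, -0.0093, 0.0177], 'opening': 0.0121}
[ 0.04667143 -0.34577995] -0.025619322161087338 0.34797363225583605
```

Call:
jog_arm(rows=[[[1,-0.0013,0.0174,0,0,0,0],[1,-0.0026,0.0348,0,0,0,0],[1,-0.0026,0.0348,0,0,0,0],[1,-0.0026,0.0348,0,0,0,0],[1,-0.0026,0.0348,0,0,0,0],[1,-0.0026,0.0348,0,0,0,0],[1,-0.0026,0.0348,0,0,0,0],[1,-0.0026,0.0348,0,0,0,0],[1,-0.0026,0.0348,0,0,0,0],[1,-0.0026,0.0348,0,0,0,0],[1,-0.0013,0.0174,0,0,0,0],[1,0,0,0.03,0,0,0],[1,0,0,0.03,0,0,0],[1,0,0,0.03,0,0,0],[1,0,0,0.01,0,0,0],[1,0,0,0,0,0,0],[1,0,0,0,0,0,0]]])

```text
time: 6.47
eef_pos: [0.516, -0.1911, 0.1236]
tool_rot: [-3.141, 0.0, 0.209]
wrist_force: [-0.6, -0.4, -0.5]
opening: 0.0125
```

Run:
```python
from h import *
t=camera("top");s=camera("side")
o=observe();print({k:np.round(o[k],4).tolist() for k in("eef_pos","tool_rot","wrist_force","opening")})
e=o["eef_pos"]
for dz in(0,-.012,-.048): print(dz,proj(t,[e+[0,0,dz]]).round(1),proj(s,[e+[0,0,dz]]).round(1))
a=cv2.resize(t["image"][180:260,270:370],(375,300),interpolation=cv2.INTER_CUBIC)
b=cv2.resize(s["image"][160:300,235:320],(364,600),interpolation=cv2.INTER_CUBIC)
out=np.zeros((600,800,3),np.uint8);out[:300,:375]=a;out[:,400:764]=b
save(out,"gap1")
```

```text
{'eef_pos': [0.5174, -0.1917, 0.1258], 'tool_rot': [3.1392, -0.003, 0.2096], 'wrist_force': [0.2025, -0.1095, -0.0526], 'opening': 0.0122}
0 [[302.3 218.3]] [[269.  195.2]]
-0.012 [[302.2 219.3]] [[269.1 200. ]]
-0.048 [[301.9 222.1]] [[269.5 214. ]]
```

View pics/gap1.png

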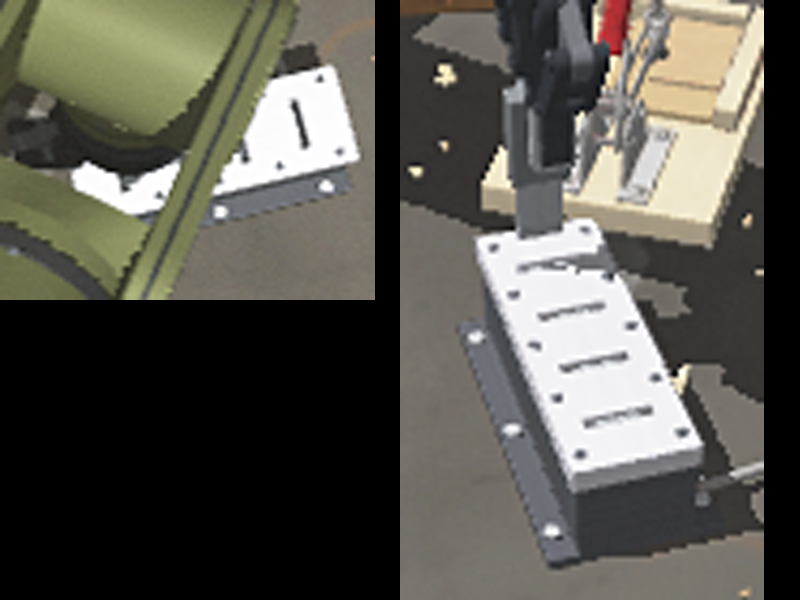

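Run:
```python
from h import *
import pickle
s=pickle.load(open("c0.pkl","rb"))["side"]
px=lambda x,y:[235+(x-400)/4.2824-.4,160+y/4.2857-.4]
w=onz(s,[px(551,266),px(572,312),px(594,362),px(617,417)],.058);print(w.round(4).tolist())
print("tip",onz(s,[px(540,233)],.078).round(4), "ends",onz(s,[px(519,235.5),px(561,230)],.078).round(4))
```

```text
[[0.5179, -0.1926, 0.058], [0.5256, -0.2278, 0.058], [0.5332, -0.2642, 0.058], [0.5406, -0.302, 0.058]]
tip [[ 0.513  -0.1915  0.078 ]] ends [[ 0.5028 -0.1926  0.078 ]
 [ 0.5232 -0.1901  0.078 ]]
```

Call:
jog_arm(rows=[[[1,0.004,0,0,0,0,0],[1,0,0,0.006,0,0,0],[1,0,0,0.005,0,0,0],[1,0,0,0.003,0,0,0],[1,0,0,0.001,0,0,0],[1,0,0,0.001,0,0,0],[1,0,0,0.001,0,0,0],[1,0,0,0.001,0,0,0],[1,0,0,0.001,0,0,0],[1,0,0,0.001,0,0,0],[1,0,0,0,0,0,0],[1,0,0,0,0,0,0]]])

```text
time: 7.57
eef_pos: [0.5199, -0.1903, 0.1033]
tool_rot: [-3.142, 0.0, 0.21]
wrist_force: [-0.0, -0.4, -1.3]
opening: 0.0124
```

Call:
jog_arm(rows=[[[1,0,0,0.001,0,0,0],[1,0,0,0.001,0,0,0],[1,0,0,0.001,0,0,0],[1,0,0,0.001,0,0,0],[1,0,0,0,0,0,0]]])

```text
time: 7.98
eef_pos: [0.5197, -0.1902, 0.099]
tool_rot: [-3.141, 0.0, 0.21]
wrist_force: [-0.3, 1.0, -2.3]
opening: 0.0126
```

Call:
jog_arm(rows=[[[1,0,0,0.001,0,0,0],[1,0,0,0.001,0,0,0],[1,0,0,0.001,0,0,0],[1,0,0,0.001,0,0,0],[1,0,0,0,0,0,0],[1,0,0,0,0,0,0]]])

```text
time: 8.48
eef_pos: [0.5198, -0.1902, 0.0952]
tool_rot: [-3.141, 0.0, 0.21]
wrist_force: [0.4, -0.7, -1.8]
opening: 0.0122
```

Run:
```python
from h import *
o=observe();print({k:np.round(o[k],4).tolist() for k in("eef_pos","tool_rot","wrist_force","moment","opening")})
```

```text
{'eef_pos': [0.5198, -0.1902, 0.0952], 'tool_rot': [-3.1415, 0.0001, 0.2098], 'wrist_force': [0.4127, -0.6717, -1.833], 'moment': [0.0379, -0.0227, 0.0292], 'opening': 0.0122}
```

Run:
```python
from h import *
s=camera("side")
save(cv2.resize(s["image"][165:265,230:320],(540,600),interpolation=cv2.INTER_CUBIC),"g1b")
e=observe()["eef_pos"];print(proj(s,[e,e-[0,0,.048]]))
```

```text
[[270.45677828 206.78165065]
 [270.82572146 224.87500772]]
```

View pics/g1b.png

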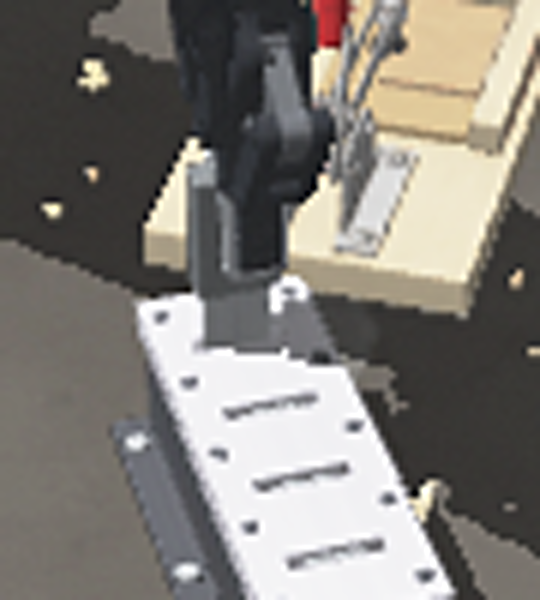

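Blade is in slot 1 (crop 242,345), about 11–14 mm deep, with almost no force. Going on down.

Call:
jog_arm(rows=[[[1,0,0,0.001,0,0,0],[1,0,0,0.001,0,0,0],[1,0,0,0.001,0,0,0],[1,0,0,0.001,0,0,0],[1,0,0,0.001,0,0,0],[1,0,0,0,0,0,0]]])

```text
time: 9.03
eef_pos: [0.5198, -0.1903, 0.0901]
tool_rot: [3.142, 0.0, 0.21]
wrist_force: [-0.8, -0.5, -1.1]
opening: 0.0121
```

Call:
jog_arm(rows=[[[1,0,0,0.001,0,0,0],[1,0,0,0.001,0,0,0],[1,0,0,0.001,0,0,0],[1,0,0,0,0,0,0]]])

```text
time: 9.37
eef_pos: [0.5198, -0.1903, 0.0871]
tool_rot: [-3.142, 0.0, 0.21]
wrist_force: [0.6, -0.3, -1.8]
opening: 0.0123
```

Call:
jog_arm(rows=[[[1,0,0,0.001,0,0,0],[1,0,0,0.001,0,0,0],[1,0,0,0.001,0,0,0],[1,0,0,0.001,0,0,0],[1,0,0,0,0,0,0]]])

```text
time: 9.78
eef_pos: [0.5201, -0.1903, 0.0838]
tool_rot: [3.142, -0.0, 0.21]
wrist_force: [-0.1, 0.8, 3.6]
opening: 0.0122
```

Call:
jog_arm(rows=[[[1,0,0,0.001,0,0,0],[1,0,0,0.001,0,0,0],[1,0,0,0.001,0,0,0],[1,0,0,0,0,0,0]]])

```text
time: 10.12
eef_pos: [0.5202, -0.1903, 0.0817]
tool_rot: [-3.142, -0.0, 0.21]
wrist_force: [-3.1, 2.2, 9.3]
opening: 0.0122
```

Springy stop at about 20 mm depth (≈2.7 N/mm): gap 1 is blocked. I'll back out and try gap 2.

Call:
jog_arm(rows=[[[1,0,0,-0.004,0,0,0],[1,0,0,-0.008,0,0,0],[1,0,0,-0.01,0,0,0],[1,0,0,-0.01,0,0,0],[1,0,0,-0.006,0,0,0],[1,0,0,0,0,0,0],[1,0,0,0,0,0,0],[1,0,0.009,0,0,0,0],[1,0,0.01,0,0,0,0],[1,0,0.01,0,0,0,0],[1,0,0.009,0,0,0,0],[1,0,0,0,0,0,0],[1,0,0,0,0,0,0]]])

```text
time: 11.2
eef_pos: [0.5278, -0.2283, 0.118]
tool_rot: [-3.141, 0.0, 0.208]
wrist_force: [-0.4, 0.5, -0.1]
opening: 0.0124
```

Call:
jog_arm(rows=[[[1,0,-0.0005,0.004,0,0,0],[1,0,0,0.004,0,0,0],[1,0,0,0.0015,0,0,0],[1,0,0,0.001,0,0,0],[1,0,0,0.001,0,0,0],[1,0,0,0.001,0,0,0],[1,0,0,0.001,0,0,0],[1,0,0,0.001,0,0,0],[1,0,0,0.001,0,0,0],[1,0,0,0,0,0,0]]])

```text
time: 12.03
eef_pos: [0.5276, -0.2269, 0.1026]
tool_rot: [-3.141, 0.0, 0.21]
wrist_force: [-0.2, 0.6, -0.3]
opening: 0.0123
```

Call:
jog_arm(rows=[[[1,0,0,0.001,0,0,0],[1,0,0,0.001,0,0,0],[1,0,0,0.001,0,0,0],[1,0,0,0.001,0,0,0],[1,0,0,0,0,0,0]]])

```text
time: 12.45
eef_pos: [0.5275, -0.2269, 0.0985]
tool_rot: [-3.141, 0.0, 0.21]
wrist_force: [0.4, -0.2, -1.1]
opening: 0.0123
```

Call:
jog_arm(rows=[[[1,0,0,0.001,0,0,0],[1,0,0,0.001,0,0,0],[1,0,0,0.001,0,0,0],[1,0,0,0.001,0,0,0],[1,0,0,0.001,0,0,0],[1,0,0,0,0,0,0]]])

```text
time: 12.95
eef_pos: [0.5278, -0.2272, 0.0938]
tool_rot: [3.141, -0.0, 0.21]
wrist_force: [0.6, -0.6, -0.8]
opening: 0.0123
```

Call:
jog_arm(rows=[[[1,0,0,0.001,0,0,0],[1,0,0,0.001,0,0,0],[1,0,0,0.001,0,0,0],[1,0,0,0.001,0,0,0],[1,0,0,0,0,0,0]]])

```text
time: 13.37
eef_pos: [0.5279, -0.2273, 0.0898]
tool_rot: [3.141, -0.0, 0.21]
wrist_force: [1.4, -1.2, -0.4]
opening: 0.012
```

Call:
jog_arm(rows=[[[1,0,0,0.001,0,0,0],[1,0,0,0.001,0,0,0],[1,0,0,0.001,0,0,0],[1,0,0,0,0,0,0]]])

```text
time: 13.7
eef_pos: [0.528, -0.2273, 0.0874]
tool_rot: [3.141, -0.001, 0.21]
wrist_force: [-0.6, -2.2, 3.0]
opening: 0.0122
```

Call:
jog_arm(rows=[[[1,0,0,0.001,0,0,0],[1,0,0,0.001,0,0,0],[1,0,0,0.001,0,0,0],[1,0,0,0,0,0,0]]])

```text
time: 14.03
eef_pos: [0.5281, -0.2273, 0.0851]
tool_rot: [3.141, -0.001, 0.21]
wrist_force: [-1.2, -1.9, 6.9]
opening: 0.012
```

Call:
jog_arm(rows=[[[1,0,0,0.001,0,0,0],[1,0,0,0.001,0,0,0],[1,0,0,0,0,0,0]]])

```text
time: 14.28
eef_pos: [0.5283, -0.2273, 0.0837]
tool_rot: [3.141, -0.001, 0.21]
wrist_force: [-2.8, -0.9, 11.2]
opening: 0.0124
```

Gap 2 is blocked as well: the force builds at about 2.5 N/mm from ~18 mm. Gap 3 next.

Call:
jog_arm(rows=[[[1,0,0,-0.004,0,0,0],[1,0,0,-0.008,0,0,0],[1,0,0,-0.01,0,0,0],[1,0,0,-0.01,0,0,0],[1,0,0,-0.005,0,0,0],[1,0,0,0,0,0,0],[1,0,0,0,0,0,0],[1,0,0.009,0,0,0,0],[1,0,0.01,0,0,0,0],[1,0,0.01,0,0,0,0],[1,0,0.009,0,0,0,0],[1,0,0,0,0,0,0],[1,0,0,0,0,0,0]]])

```text
time: 15.37
eef_pos: [0.5355, -0.265, 0.1185]
tool_rot: [-3.141, 0.0, 0.208]
wrist_force: [-0.6, 0.1, -0.9]
opening: 0.0121
```

Call:
jog_arm(rows=[[[1,0,0,0.004,0,0,0],[1,0,0,0.004,0,0,0],[1,0,0,0.0015,0,0,0],[1,0,0,0.001,0,0,0],[1,0,0,0.001,0,0,0],[1,0,0,0.001,0,0,0],[1,0,0,0.001,0,0,0],[1,0,0,0.001,0,0,0],[1,0,0,0,0,0,0]]])

```text
time: 16.12
eef_pos: [0.5355, -0.2641, 0.1041]
tool_rot: [-3.141, 0.0, 0.21]
wrist_force: [-0.1, 0.4, -0.9]
opening: 0.0124
```

Call:
jog_arm(rows=[[[1,0,0,0.001,0,0,0],[1,0,0,0.001,0,0,0],[1,0,0,0.001,0,0,0],[1,0,0,0.001,0,0,0],[1,0,0,0,0,0,0]]])

```text
time: 16.53
eef_pos: [0.5354, -0.264, 0.1]
tool_rot: [-3.141, 0.0, 0.21]
wrist_force: [-0.2, 0.1, -1.1]
opening: 0.0124
```

Call:
jog_arm(rows=[[[1,0,0,0.001,0,0,0],[1,0,0,0.001,0,0,0],[1,0,0,0.001,0,0,0],[1,0,0,0.001,0,0,0],[1,0,0,0.001,0,0,0],[1,0,0,0,0,0,0]]])

```text
time: 17.03
eef_pos: [0.5356, -0.2643, 0.0952]
tool_rot: [3.141, -0.0, 0.21]
wrist_force: [-0.0, -0.0, 0.0]
opening: 0.0123
```

Call:
jog_arm(rows=[[[1,0,0,0.001,0,0,0],[1,0,0,0.001,0,0,0],[1,0,0,0.001,0,0,0],[1,0,0,0.001,0,0,0],[1,0,0,0,0,0,0]]])

```text
time: 17.45
eef_pos: [0.5359, -0.2645, 0.0916]
tool_rot: [3.141, -0.001, 0.21]
wrist_force: [-0.2, -1.9, 0.7]
opening: 0.0123
```

Call:
jog_arm(rows=[[[1,0,0,0.001,0,0,0],[1,0,0,0.001,0,0,0],[1,0,0,0.001,0,0,0],[1,0,0,0.001,0,0,0],[1,0,0,0,0,0,0]]])

```text
time: 17.87
eef_pos: [0.5361, -0.2645, 0.0886]
tool_rot: [3.141, -0.001, 0.21]
wrist_force: [-1.7, -0.1, 6.4]
opening: 0.0123
```

Call:
jog_arm(rows=[[[1,0,0,0.001,0,0,0],[1,0,0,0.001,0,0,0],[1,0,0,0.001,0,0,0],[1,0,0,0,0,0,0]]])

```text
time: 18.2
eef_pos: [0.5363, -0.2646, 0.0866]
tool_rot: [3.141, -0.001, 0.21]
wrist_force: [-3.2, 0.0, 11.6]
opening: 0.0119
```

Gap 3 is blocked from about 15 mm, again at ~2.5 N/mm. That leaves gap 4.

Call:
jog_arm(rows=[[[1,0,0,-0.004,0,0,0],[1,0,0,-0.008,0,0,0],[1,0,0,-0.01,0,0,0],[1,0,0,-0.01,0,0,0],[1,0,0,-0.003,0,0,0],[1,0,0,0,0,0,0],[1,0,0,0,0,0,0],[1,0,0.009,0,0,0,0],[1,0,0.01,0,0,0,0],[1,0,0.01,0,0,0,0],[1,0,0.0095,0,0,0,0],[1,0,0,0,0,0,0],[1,0,0,0,0,0,0]]])

```text
time: 19.28
eef_pos: [0.5436, -0.3027, 0.1191]
tool_rot: [-3.141, 0.0, 0.208]
wrist_force: [-0.2, 0.2, -0.6]
opening: 0.0119
```

Call:
jog_arm(rows=[[[1,0,0,0.004,0,0,0],[1,0,0,0.004,0,0,0],[1,0,0,0.0015,0,0,0],[1,0,0,0.001,0,0,0],[1,0,0,0.001,0,0,0],[1,0,0,0.001,0,0,0],[1,0,0,0.001,0,0,0],[1,0,0,0.001,0,0,0],[1,0,0,0,0,0,0]]])

```text
time: 20.03
eef_pos: [0.5435, -0.3017, 0.1046]
tool_rot: [-3.141, 0.0, 0.21]
wrist_force: [-0.3, -0.6, -0.7]
opening: 0.0124
```

Call:
jog_arm(rows=[[[1,0,0,0.001,0,0,0],[1,0,0,0.001,0,0,0],[1,0,0,0.001,0,0,0],[1,0,0,0.001,0,0,0],[1,0,0,0,0,0,0]]])

```text
time: 20.45
eef_pos: [0.5435, -0.3017, 0.1005]
tool_rot: [-3.141, 0.0, 0.21]
wrist_force: [0.2, -0.2, -0.4]
opening: 0.0123
```

Call:
jog_arm(rows=[[[1,0,0,0.001,0,0,0],[1,0,0,0.001,0,0,0],[1,0,0,0.001,0,0,0],[1,0,0,0.001,0,0,0],[1,0,0,0.001,0,0,0],[1,0,0,0,0,0,0]]])

```text
time: 20.95
eef_pos: [0.5435, -0.3017, 0.0955]
tool_rot: [-3.141, 0.0, 0.21]
wrist_force: [0.1, 0.6, -1.4]
opening: 0.0126
```

Call:
jog_arm(rows=[[[1,0,0,0.001,0,0,0],[1,0,0,0.001,0,0,0],[1,0,0,0.001,0,0,0],[1,0,0,0.001,0,0,0],[1,0,0,0.001,0,0,0],[1,0,0,0,0,0,0]]])

```text
time: 21.45
eef_pos: [0.5436, -0.3019, 0.0906]
tool_rot: [3.142, 0.0, 0.21]
wrist_force: [-0.5, -0.1, -1.2]
opening: 0.0122
```

Call:
jog_arm(rows=[[[1,0,0,0.001,0,0,0],[1,0,0,0.001,0,0,0],[1,0,0,0.001,0,0,0],[1,0,0,0.001,0,0,0],[1,0,0,0.001,0,0,0],[1,0,0,0,0,0,0]]])

```text
time: 21.95
eef_pos: [0.5435, -0.3018, 0.0855]
tool_rot: [-3.142, 0.0, 0.21]
wrist_force: [0.3, -0.3, -1.8]
opening: 0.0126
```

Call:
jog_arm(rows=[[[1,0,0,0.001,0,0,0],[1,0,0,0.001,0,0,0],[1,0,0,0.001,0,0,0],[1,0,0,0.001,0,0,0],[1,0,0,0,0,0,0]]])

```text
time: 22.37
eef_pos: [0.5436, -0.3018, 0.0815]
tool_rot: [-3.142, 0.0, 0.21]
wrist_force: [0.6, 0.3, -0.7]
opening: 0.0124
```

Call:
jog_arm(rows=[[[1,0,0,0.001,0,0,0],[1,0,0,0.001,0,0,0],[1,0,0,0.001,0,0,0],[1,0,0,0.001,0,0,0],[1,0,0,0,0,0,0]]])

```text
time: 22.78
eef_pos: [0.5435, -0.3017, 0.0775]
tool_rot: [-3.141, 0.0, 0.21]
wrist_force: [-0.9, 0.4, -0.9]
opening: 0.0125
```

Call:
jog_arm(rows=[[[1,0,0,0.001,0,0,0],[1,0,0,0.001,0,0,0],[1,0,0,0.001,0,0,0],[1,0,0,0.001,0,0,0],[1,0,0,0.001,0,0,0],[1,0,0,0,0,0,0]]])

```text
time: 23.28
eef_pos: [0.5435, -0.3017, 0.0725]
tool_rot: [-3.141, 0.0, 0.21]
wrist_force: [0.8, -0.2, -0.1]
opening: 0.0124
```

Call:
jog_arm(rows=[[[1,0,0,0.001,0,0,0],[1,0,0,0.001,0,0,0],[1,0,0,0.001,0,0,0],[1,0,0,0,0,0,0]]])

```text
time: 23.62
eef_pos: [0.5436, -0.3017, 0.0698]
tool_rot: [-3.141, 0.0, 0.21]
wrist_force: [-0.1, 0.8, -0.1]
opening: 0.0125
```

Call:
jog_arm(rows=[[[1,0,0,0.001,0,0,0],[1,0,0,0.001,0,0,0],[1,0,0,0,0,0,0]]])

```text
time: 23.87
eef_pos: [0.5437, -0.3017, 0.0689]
tool_rot: [-3.141, 0.0, 0.21]
wrist_force: [-2.4, 3.2, 6.9]
opening: 0.0123
```

Call:
jog_arm(rows=[[[1,0,0,0.0005,0,0,0],[1,0,0,0,0,0,0],[0.4,0,0,0,0,0,0],[0.2,0,0,0,0,0,0],[0.2,0,0,0,0,0,0],[0.2,0,0,0,0,0,0],[0.2,0,0,0,0,0,0],[0.2,0,0,-0.005,0,0,0],[0.2,0,0,-0.015,0,0,0],[0.2,0,0,-0.025,0,0,0],[0.2,0,0,-0.03,0,0,0],[0.2,0,0,-0.03,0,0,0],[0.2,0,0,-0.03,0,0,0],[0.2,0,0,0,0,0,0],[0.2,0,0,0,0,0,0]]])

```text
time: 25.12
eef_pos: [0.5449, -0.3027, 0.2058]
tool_rot: [3.137, -0.004, 0.21]
wrist_force: [0.1, 0.6, -0.1]
opening: 0.0343
```

Run:
```python
from h import *
s=camera("side");o=observe();print(o["time"],o["eef_pos"],o["opening"])
R=np.array([[np.cos(.21),-np.sin(.21)],[np.sin(.21),np.cos(.21)]])
c=np.array([.5405,-.302]);
for z in(.058,.108): print(z,proj(s,[[*(c+R@[a,b]),z] for a,b in((-.015,-.0065),(.015,-.0065))]).round(1).tolist())
save(cv2.resize(s["image"][170:350,190:370],(600,600),interpolation=cv2.INTER_CUBIC),"end")
```

```text
25.1667 [ 0.54383773 -0.30198535  0.20319451] 0.03422963967751323
0.058 [[278.7, 260.7], [293.7, 257.6]]
0.108 [[278.5, 241.0], [294.0, 237.9]]
```

View pics/end.png

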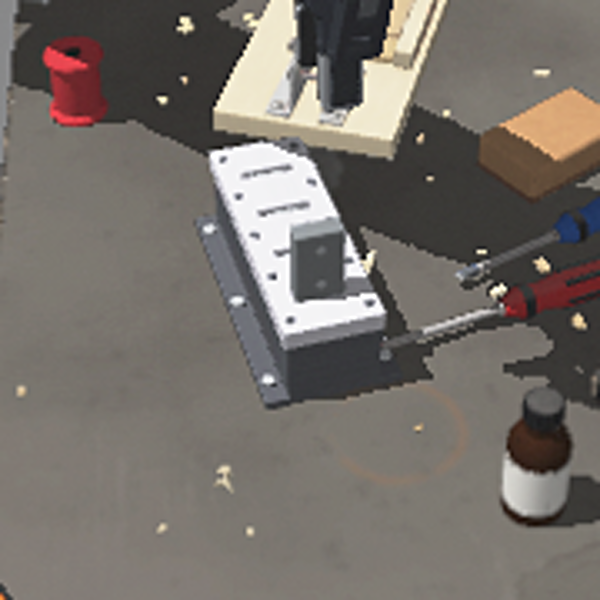

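The handle sits upright on the plate at gap 4: its base is at about (278,260)–(293,258), against a predicted (279,261)–(294,258) for seated. The spool and bottle are still standing. Handing in.

```bash
python3 -c "
from bench import *
print(close_job())"
```

```text
the job is handed in; nothing more can be done
None
```

The feeler blade is fully home in gap 4, the clear one, with its handle seated on the fixture. I handed the job in at about 25 s; `close_job()` gives no verdict.

- **Testing the gaps:** I tried all four in order.

| Gap | What the blade met |
|---|---|
| 1 | Springy stop at about 20 mm, backed out |
| 2 | Springy stop at about 18 mm, backed out |
| 3 | Springy stop at about 15 mm, backed out |
| 4 | Clear until the shoulder seated |

  Force at the stops rose by about 2–2.7 N/mm. The highest vertical wrist force I read was about 12 N, against the 25 N limit.
- **Last checks:** The final side picture shows the handle upright, its base within about 1 px of the seated position. The gripper is open and well clear above it, and the spool and bottle are standing.
- **What didn't match:**
  - The wiper's rubbing never showed clearly above the force noise.
  - The two cameras disagreed by about 2 mm along the slots.
  - The larger decoy feeler, which stood free beside the stand, tipped over early on. I don't think the arm touched it, but I did not check why it fell. It was lying on the work surface when last seen.

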